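# Put the stacking tumblers together and reject the pen pot

### The arm

A 7-joint arm with a two-finger parallel gripper is mounted at the origin on the work surface. World frame = base frame: x ahead of the robot, y to its left, z up, the work surface at z = 0. Lengths are in m, angles in rad, forces in N, time in s.
With the tool pointing down it reaches from about 0.4 to 0.875 m from the base axis. Payload 6.5 kg.
Tool frame: the origin (TCP) lies at the very end of the fingers, on their centre line; the grasp point (between the pads) lies 19 mm behind it; z points along the fingers, y is the direction in which the jaws open and shut (so a half turn about z gives the same grasp; the last joint's range is limited). The gripper opens to 85 mm and grips with 20 to 120 N. Pads are 22 mm wide; open, the fingers measure 114 mm over their backs; the gripper's body (76 mm by 85 mm) begins 54 mm behind the grasp point. The pads swing forward as they close: fully open they stand 13 mm farther back than shut.
Start: joints at [-1.24, 0.536, -0.004, 1.538, 0.003, 1.067, -0.071], TCP at [0.251, 0.599, 0.231] pointing down, gripper open.
Joint ranges: [-2.7, 2.7], [-0.37, 2.16], [-1.27, 1.26], [0.24, 2.4], [-1.31, 4.45], [0.19, 1.91], [-2.76, 2.76]. Speed limits (rad/s): [2.39, 2.39, 3.14, 3.14, 3.14, 3.14, 3.14].

### API

Orientations are given as a unit quaternion [x, y, z, w].
In Python, from cell import readout, cams, job gives the robot as it stands.
- The arm moves only by the tool move_arm, never from a script. Its argument "moves" is one flat list of numbers, 7 for each row, row after row: the turn, a rotation vector about the tool's x, y, z in degrees, then the shift along the tool's x, y, z in m, then the closure, from 0 (fully open) to 1 (shut). In form: [rx, ry, rz, dx, dy, dz, hand, rx, ry, rz, dx, dy, dz, hand, ...]. A call has 1 to 10 rows; each row shifts and turns the commanded pose from where the row before left it, along the tool's axes as they then stand; what a row does not reach is not made up. A row lasts 1/12 s, in which the tool goes at most 41.7 mm and 7.16 degrees, less where a joint would pass 70% of its speed; a pose out of reach is approached as far as the arm can. A call is refused whole if a number of a shift passes 0.0417 or a number of a turn 7.16, either way. A call with a gripper value outside its range is refused whole. The fingers move at their own pace and stop on an object; "squeeze" is the grip in N (left out, the last holds). Time passes only in rows, so rows that do not move let the fingers close. It gives the time, the measured TCP pose, the force and the opening at its end, in the units of the state.
- readout.state(): the state, without advancing time (a new reading comes with each control period).
- cams.get_image(name): name is "scene" or "top" or "wrist"; returns the picture (384x512x3 uint8, red, green, blue); there is no depth.
- cams.camera_model(name): a dict with "camera_matrix" (3x3 intrinsics, pixels), "dist_coeffs" ([k1, k2, p1, p2, k3] as OpenCV has them; the pictures are not rectified), "xyz" and "rotation" of the camera in the world; the wrist camera has in their place "hand_eye" (4x4, takes a point from camera to tool coordinates, whose origin is the TCP and whose axes are the flange's). Camera axes: x right, y up, looking along -z (the intrinsics and any distortion apply to the point x, -y, -z); pixel columns grow to the right and rows downward; lengths in m; the calibration is good to about 2 mm. A picture is of the moment at which its call begins: read the wrist's pose just before it. camera_model takes no time and is no camera call.
- job.close_job(): hands the job in, once; it reports no verdict.
The state is a dict: "t": time; "q": joint angles; "joint_vel": joint speeds; "tau": joint torques, N m; "position": TCP position; "tcp_rot": TCP orientation; "ft_force": force on the tool from outside, world axes, zero at the start; "torque": the same for the moment, N m; "width": finger opening in m.
Only numpy, scipy, OpenCV 4.12 (cv2) and the standard library are available. Lean on these libraries where they do the work, as an engineer would, in place of code of your own. Each camera call takes 0.05 s, during which the arm holds its last target. There are 200 camera calls.

### The job

The white pen pot has been perched on the steel stacking tumblers, where it does not nest: first take it off and stand it upright on the cork coaster. Then pick up the matching tumbler that lies on its side, turn it mouth up and nest it fully down into the stack where that stands, upright, straight and let go. Set both down gently, without dropping or ramming them, and leave the straight steel glass, the jar, the sharpener and the pencil case where they are.

Things in the scene. Friction and masses are not known exactly. Their poses are not given: they have to be found in the camera images.
- tumbler_a_mid (a point): Lowest tumbler of the stack: a standing stainless steel stacking tumbler, 90 mm tall: tapered hollow body (36 mm across at the foot, 52 mm at 60 mm up), then an outward shoulder at 60 mm and a straight collar 61 mm in diameter from 60 mm to the rim at 90 mm, walls 2 mm, mouth 57 mm inside, about 90 g. Point on its axis half-way up, 45 mm above its foot; z runs from foot to mouth. Loose; it stands on the shelf (z = 0).
- tumbler_b_mid (a point): Second tumbler, the same as the lowest and nested in it: its shoulder rests on the rim below, so its foot is 30 mm higher and its rim is 120 mm above the shelf. Point on its axis half-way up, 45 mm above its foot; z runs from foot to mouth. 
- tumbler_c_mid (a point): Third tumbler, same shape and size, empty, lying on its side on the shelf, resting on its foot edge and shoulder so that its mouth end is about 12 degrees raised; the mouth faces roughly away from the robot. Point on its axis half-way up, 45 mm above its foot; z runs from foot to mouth. Nested, its foot is 30 mm above the foot of the second tumbler (with 2 mm of side play) and its rim 150 mm above the shelf. Loose and round, it may roll if knocked.
- pen_pot_mid (a point): White ceramic pen pot, straight cylinder 64 mm in diameter, 85 mm tall, open top, empty, walls 4 mm, about 200 g; too wide to enter a tumbler, it starts loosely standing on the rim of the second tumbler (underside 120 mm above the shelf). Point on its axis half-way up, 42.5 mm above its underside; z up.
- coaster: Round cork coaster, 112 mm in diameter, 4 mm thick, fixed on the shelf. Origin at the centre of its underside, on the shelf.
- straight_glass: Bystander: straight-sided stainless steel glass, 62 mm in diameter, 100 mm tall, not a stacking one. Origin at the centre of its foot.
- glass_jar: Bystander: small glass jar with a steel lid, 60 mm in diameter, 80 mm tall. Origin at the centre of its foot.
- sharpener: Bystander: orange desk sharpener, 70 x 50 x 55 mm. Origin at the centre of its underside.
- pencil_case: Bystander: blue plastic pencil case, 75 x 200 x 30 mm, long along its y. Origin at the centre of its underside.
Things that resemble listed ones, but are neither listed nor needed, are in the scene too. Leave any yellow look-alike of the part that bears tumbler_b_mid alone.

How it is judged:
By the outcome, as a careful person would: the job done as asked, in the order asked, and still so for the second after the job is handed in, with the robot touching nothing.
It also fails if it takes over 51 s, if anything falls off the work surface, if the arm or the gripper's body presses on something with over 40 N, if the wrist force passes 120 N, or if a joint passes its speed limit or range.

## Working session

There is one attempt and no reset: what is moved stays moved. The work goes in short steps, Python scripts to look and compute and a tool call to move; the robot and the scene stay as the last step left them, time stands still between calls to the robot, and variables do not carry over. Pictures are saved under pics/ and viewed, about 8 in all and at most 12, crops included, and the job is handed in when it is done.

Besides the shell and the picture viewer there is one more tool, called after "Emit:" as name(argument=value, ...) on one line, values as JSON. move_arm: Moves the arm, as the interface text tells. Its arguments: {"type":"object","properties":{"moves":{"type":"array","items":{"type":"number"}},"squeeze":{"type":"number"}},"required":["moves"]}

```bash
mkdir -p pics; ls; python3 - <<'E'
from cell import readout,cams
import cv2,numpy as np
s=readout.state();print({k:np.round(v,4).tolist() for k,v in s.items()})
for n in("scene","top"):
    m=cams.camera_model(n);print(n,{k:np.round(v,4).tolist() for k,v in m.items()})
    im=cams.get_image(n);cv2.imwrite(f"pics/{n}0.png",im[:,:,::-1])
print({k:np.round(v,4).tolist() for k,v in cams.camera_model("wrist").items()})
E
```

```text
pics
{'t': 0.0, 'q': [-1.2402, 0.5372, -0.0044, 1.5388, 0.0026, 1.0673, -0.0712], 'joint_vel': [0.0004, -0.0024, 0.0004, 0.0014, -0.0001, 0.0002, 0.0006], 'tau': [-0.0001, -58.3411, 1.0486, -25.9101, 0.0124, 0.0097, 0.0], 'position': [0.251, 0.5989, 0.2304], 'tcp_rot': [0.1971, 0.9804, -0.0009, -0.0001], 'ft_force': [-0.2891, -0.2884, -0.3466], 'torque': [-0.0059, 0.0119, -0.0544], 'width': 0.0857}
scene {'camera_matrix': [[407.1535, 0.0, 254.7517], [0.0, 407.1535, 192.687], [0.0, 0.0, 1.0]], 'dist_coeffs': [-0.0217, 0.0, 0.0, 0.0, 0.0], 'xyz': [1.1033, 0.5286, 0.6052], 'rotation': [0.1592, 0.4655, 0.8181, 0.2978]}
top {'camera_matrix': [[465.514, 0.0, 254.915], [0.0, 465.514, 185.7504], [0.0, 0.0, 1.0]], 'dist_coeffs': [-0.0835, 0.0, 0.0, 0.0, 0.0], 'xyz': [0.5538, -0.0936, 1.3808], 'rotation': [0.021, -0.0231, -0.6995, 0.7139]}
{'camera_matrix': [[295.0412, 0.0, 257.732], [0.0, 295.0412, 191.8244], [0.0, 0.0, 1.0]], 'dist_coeffs': [-0.0601, 0.0, 0.0, 0.0, 0.0], 'hand_eye': [[-0.0011, 0.9658, 0.2592, 0.0667], [1.0, 0.001, 0.0003, 0.0006], [-0.0, 0.2592, -0.9658, -0.1423], [0.0, 0.0, 0.0, 1.0]]}
```

View pics/scene0.png

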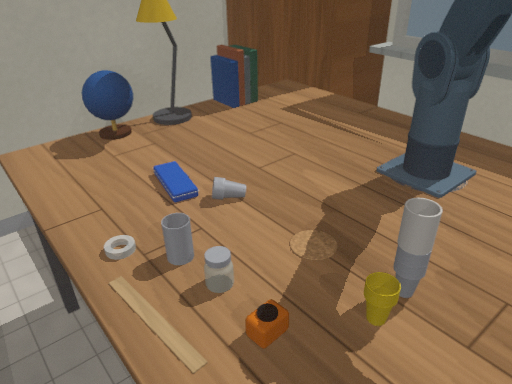

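View pics/top0.png

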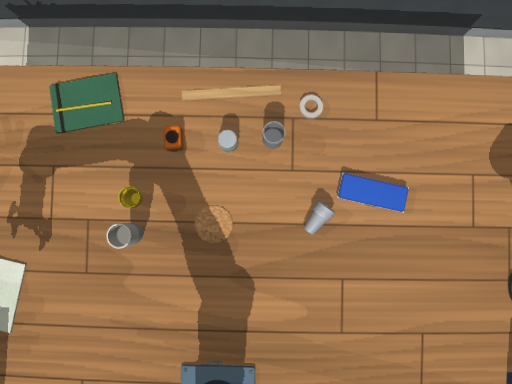

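The scene view shows the pot on the stack at about (418,235), the yellow look-alike at (380,298), the lying tumbler at (230,188), and the coaster at (313,244). The straight glass is at (178,238). In the top view they are at: pot (120,235), yellow (130,197), lying tumbler (318,217), coaster (214,224). The lying steel tapered piece with a collar fits tumbler C. The upright glass at (274,133) is straight and the yellow one is excluded.

```bash
cat > h.py <<'E'
import numpy as np,cv2
from cell import readout,cams
from scipy.spatial.transform import Rotation as R
def pose(n,s=None):
    m=cams.camera_model(n);K=np.array(m["camera_matrix"]);d=np.array(m["dist_coeffs"])
    if n=="wrist":
        s=s or readout.state();H=np.array(m["hand_eye"]);Rt=R.from_quat(s["tcp_rot"]).as_matrix()
        return K,d,Rt@H[:3,:3],Rt@H[:3,3]+s["position"]
    r=np.array(m["rotation"]);r=R.from_quat(r).as_matrix() if r.size==4 else r
    return K,d,r,np.array(m["xyz"])
def ray(n,uv,s=None):
    K,d,r,c=pose(n,s);p=cv2.undistortPoints(np.array(uv,float).reshape(-1,1,2),K,d)[:,0]
    return c,np.c_[p[:,0],-p[:,1],-np.ones(len(p))]@r.T
def onz(n,uv,z,s=None):
    c,v=ray(n,uv,s);return c+v*((z-c[2])/v[:,2])[:,None]
def proj(n,P,s=None):
    K,d,r,c=pose(n,s);q=(np.atleast_2d(P)-c)@r;q=q*[1,-1,-1]
    return cv2.projectPoints(q,np.zeros(3),np.zeros(3),K,d)[0][:,0]
E
python3 - <<'E'
from h import *
t=cv2.imread("pics/top0.png");s=cv2.imread("pics/scene0.png")
def c(im,x,y,w=100,h=75):return cv2.resize(im[y:y+h,x:x+w],(400,300),interpolation=cv2.INTER_CUBIC)
def c2(im,x,y,w,h):return cv2.resize(im[y:y+h,x:x+w],(400,300),interpolation=cv2.INTER_CUBIC)
o=np.vstack([np.hstack([c2(t,80,190,80,60),c2(t,280,185,80,60)]),np.hstack([c2(s,340,190,160,120),c2(s,190,155,80,60)])])
cv2.imwrite("pics/crop1.png",o)
print("coaster",onz("top",[(214,224)],.004),onz("scene",[(313,244)],.004))
print("pot rim",onz("top",[(120,236)],.205),onz("scene",[(422,210)],.205))
print("C ends",onz("top",[(310,230),(326,207)],.03))
E
```

```text
coaster [[0.52428174 0.02142879 0.004     ]] [[0.52214259 0.02307899 0.004     ]]
pot rim [[0.49282088 0.2423805  0.205     ]] [[0.50125864 0.25092297 0.205     ]]
C ends [[ 0.51306441 -0.25907396  0.03      ]
 [ 0.58056793 -0.30476672  0.03      ]]
```

View pics/crop1.png

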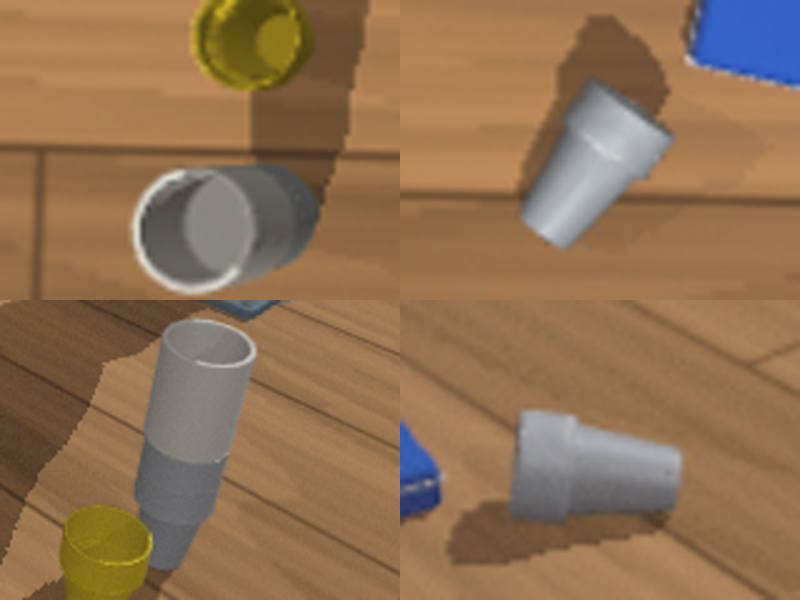

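The crops confirm it. The white pot stands on two nested steel tumblers (collar visible in the scene crop), the yellow one stands apart, and the lying steel tumbler has its collar and mouth up-right in the top view. Next I refine the pixel positions.

```bash
python3 - <<'E'
from h import *
f=lambda x,y,ox,oy,k:((x+.5)/k+ox-.5,(y+.5)/k+oy-.5)
print("pot top",onz("top",[f(195,231,80,190,5)],.205),"scene",onz("scene",[f(208,43.5,340,190,2.5)],.205))
# C top crop (origin 280,185, k5): foot corners (521,212),(565,248); shoulder (565,122),(630,172); rim (592,80),(673,136)
g=lambda x,y:f(x-400,y,280,185,5)
for nm,p,z in(("foot",(543,230),.0176),("shoulder",(598,148),.030),("rim",(632,108),.036)):print(nm,onz("top",[g(*p)],z))
for n in("top","scene"):
    im=cv2.imread(f"pics/{n}0.png");
# scene crop C: foot mid (678,485-300), rim mid (517,460-300) k5 origin 190,155
q=lambda x,y:f(x-400,y-300,190,155,5)
print("scene foot/rim",onz("scene",[q(677,481)],.0176),onz("scene",[q(517,462)],.036))
E
```

```text
pot top [[0.49323391 0.24598854 0.205     ]] scene [[0.49163962 0.24688175 0.205     ]]
foot [[ 0.51084436 -0.25534354  0.0176    ]]
shoulder [[ 0.5592935  -0.28519682  0.03      ]]
rim [[ 0.58276299 -0.30380117  0.036     ]]
scene foot/rim [[ 0.50509892 -0.25680089  0.0176    ]] [[ 0.57827633 -0.30704655  0.036     ]]
```

Emit:
move_arm(moves=[0, 0, 0, -0.033, -0.021, -0.004, 0, 0, 0, 0, -0.033, -0.021, -0.004, 0, 0, 0, 0, -0.033, -0.021, -0.004, 0, 0, 0, 0, -0.033, -0.021, -0.004, 0, 0, 0, 0, -0.033, -0.021, -0.004, 0, 0, 0, 0, -0.033, -0.021, -0.004, 0, 0, 0, 0, -0.033, -0.021, -0.004, 0, 0, 0, 0, -0.033, -0.021, -0.004, 0, 0, 0, 0, -0.033, -0.021, -0.004, 0, 0, 0, 0, -0.01, -0.02, -0.004, 0])

```text
t: 0.93
position: [0.4574, 0.2834, 0.2714]
tcp_rot: [0.2, 0.98, -0.001, 0.001]
ft_force: [0.7, 0.0, 0.8]
width: 0.0852
```

```bash
python3 - <<'E'
from h import *
s=readout.state();im=cams.get_image("wrist");cv2.imwrite("pics/w1.png",im[:,:,::-1])
print(np.round(s["q"],4).tolist(),np.round(s["position"],4),np.round(s["tcp_rot"],4))
print(proj("wrist",[[.4925,.2465,.205],[.4925+.032,.2465,.205],[.4925-.032,.2465,.205],[.4925,.2785,.205],[.4925,.2145,.205]],s).round(1).tolist())
E
```

```text
[-0.728, 0.3002, 0.1085, 1.7988, -0.034, 1.0436, 0.5609] [0.4574 0.2834 0.2714] [ 2.000e-01  9.798e-01 -6.000e-04  1.200e-03]
[[231.5, 262.1], [247.9, 294.5], [214.0, 227.2], [269.1, 247.6], [195.2, 276.0]]
```

View pics/w1.png

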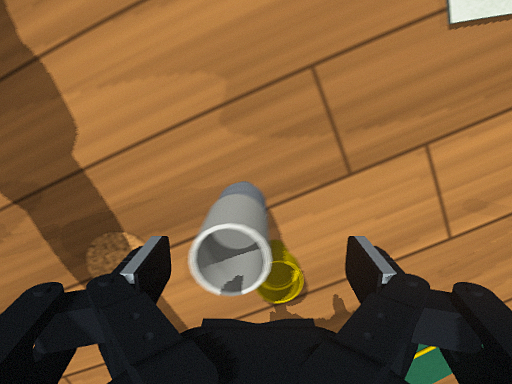

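The rim centre is at about (231,259), against a predicted (231.5,262), so the estimate holds to about 2 mm. Descending to grasp.

Emit:
move_arm(moves=[0, 0, 0, -0.0234, -0.0101, 0, 0, 0, 0, 0, -0.0234, -0.0101, 0, 0, 0, 0, 0, 0, 0, 0, 0, 0, 0, 0, 0, 0, 0.03, 0, 0, 0, 0, 0, 0, 0.03, 0, 0, 0, 0, 0, 0, 0.03, 0, 0, 0, 0, 0, 0, 0.016, 0, 0, 0, 0, 0, 0, 0, 0])

```text
t: 1.65
position: [0.4858, 0.2504, 0.1614]
tcp_rot: [0.197, 0.98, -0.003, -0.003]
ft_force: [-0.7, -0.0, -0.2]
width: 0.0853
```

Emit:
move_arm(moves=[0, 0, 0, 0, 0, 0, 0.15, 0, 0, 0, 0, 0, 0, 0.2, 0, 0, 0, 0, 0, 0, 0.25, 0, 0, 0, 0, 0, 0, 0.3, 0, 0, 0, 0, 0, 0, 0.35, 0, 0, 0, 0, 0, 0, 0.4, 0, 0, 0, 0, 0, 0, 0.4], squeeze=35)

```text
t: 2.23
position: [0.49, 0.2518, 0.167]
tcp_rot: [0.197, 0.98, 0.001, 0.001]
ft_force: [-0.9, -0.7, 7.7]
width: 0.0645
```

```bash
python3 - <<'E'
from h import *
s=readout.state();print({k:np.round(v,4).tolist() for k,v in s.items() if k in("q","position","tcp_rot","ft_force","width","t")})
E
```

```text
{'t': 2.2333, 'q': [-0.645, 0.4489, 0.1138, 1.8677, -0.067, 0.8259, 0.6768], 'position': [0.49, 0.2518, 0.167], 'tcp_rot': [0.1972, 0.9804, 0.0009, 0.0011], 'ft_force': [-0.8667, -0.7077, 7.6905], 'width': 0.0645}
```

Emit:
move_arm(moves=[0, 0, 0, 0, 0, -0.008, 0.4, 0, 0, 0, 0, 0, -0.016, 0.4, 0, 0, 0, 0, 0, -0.016, 0.4, 0, 0, 0, 0, 0, -0.005, 0.4, 0, 0, 0, 0, 0, 0, 0.4])

```text
t: 2.65
position: [0.4899, 0.252, 0.212]
tcp_rot: [0.197, 0.98, 0.001, 0.001]
ft_force: [-0.3, -0.1, -2.1]
width: 0.0643
```

Emit:
move_arm(moves=[0, 0, 0, -0.008, -0.013, 0, 0.4, 0, 0, 0, -0.016, -0.0266, 0, 0.4, 0, 0, 0, -0.016, -0.0266, 0, 0.4, 0, 0, 0, -0.016, -0.0266, 0, 0.4, 0, 0, 0, -0.016, -0.0266, 0, 0.4, 0, 0, 0, -0.016, -0.0266, 0, 0.4, 0, 0, 0, -0.016, -0.0266, 0, 0.4, 0, 0, 0, -0.0107, -0.0177, 0, 0.4, 0, 0, 0, -0.006, -0.0084, 0, 0.4, 0, 0, 0, 0, 0, 0, 0.4])

```text
t: 3.48
position: [0.5234, 0.0189, 0.2098]
tcp_rot: [0.199, 0.98, -0.001, -0.0]
ft_force: [-0.5, 0.4, -2.5]
width: 0.0641
```

```bash
python3 - <<'E'
from h import *
s=readout.state();print({k:np.round(v,4).tolist() for k,v in s.items() if k in("q","position","tcp_rot","ft_force","width","t")})
o=np.hstack([cv2.resize(cams.get_image(n),(400,300))[:,:,::-1] for n in("scene","top")])
cv2.imwrite("pics/c2.png",o)
E
```

```text
{'t': 3.4833, 'q': [-0.2884, 0.3512, 0.2051, 1.902, -0.0883, 0.8978, 1.1297], 'position': [0.5234, 0.0189, 0.2098], 'tcp_rot': [0.1991, 0.98, -0.0006, -0.0002], 'ft_force': [-0.518, 0.4472, -2.505], 'width': 0.0641}
```

View pics/c2.png

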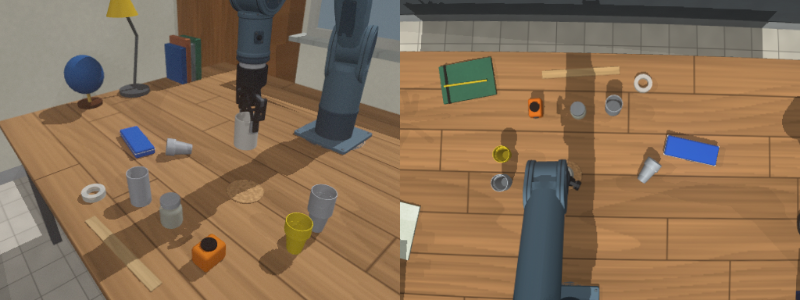

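Emit:
move_arm(moves=[0, 0, 0, 0, 0, 0.012, 0.4, 0, 0, 0, 0, 0, 0.025, 0.4, 0, 0, 0, 0, 0, 0.025, 0.4, 0, 0, 0, 0, 0, 0.025, 0.4, 0, 0, 0, 0, 0, 0.025, 0.4, 0, 0, 0, 0, 0, 0.02, 0.4, 0, 0, 0, 0, 0, 0.01, 0.4, 0, 0, 0, 0, 0, 0.005, 0.4, 0, 0, 0, 0, 0, 0.002, 0.4, 0, 0, 0, 0, 0, 0.0, 0.4])

```text
t: 4.42
position: [0.5239, 0.0223, 0.0617]
tcp_rot: [0.197, 0.98, 0.0, 0.0]
ft_force: [0.2, -0.4, -1.9]
width: 0.0646
```

Emit:
move_arm(moves=[0, 0, 0, 0, 0, 0.002, 0.4, 0, 0, 0, 0, 0, 0.002, 0.4, 0, 0, 0, 0, 0, 0.001, 0.4, 0, 0, 0, 0, 0, 0.0, 0.4])

```text
t: 4.75
position: [0.5236, 0.0215, 0.0565]
tcp_rot: [0.197, 0.98, 0.0, 0.0]
ft_force: [0.4, -0.3, -0.8]
width: 0.0642
```

Emit:
move_arm(moves=[0, 0, 0, 0, 0, 0.001, 0.4, 0, 0, 0, 0, 0, 0.001, 0.4, 0, 0, 0, 0, 0, 0.0, 0.4])

```text
t: 5.0
position: [0.5234, 0.0214, 0.0542]
tcp_rot: [0.197, 0.98, -0.0, -0.0]
ft_force: [0.0, -0.6, -1.5]
width: 0.0645
```

Emit:
move_arm(moves=[0, 0, 0, 0, 0, 0.001, 0.4, 0, 0, 0, 0, 0, 0.001, 0.4, 0, 0, 0, 0, 0, 0.0, 0.4])

```text
t: 5.25
position: [0.5233, 0.0214, 0.0521]
tcp_rot: [0.197, 0.98, -0.0, -0.0]
ft_force: [0.0, -0.1, -2.2]
width: 0.0645
```

Emit:
move_arm(moves=[0, 0, 0, 0, 0, 0.001, 0.4, 0, 0, 0, 0, 0, 0.0, 0.4])

```text
t: 5.42
position: [0.5237, 0.0214, 0.0516]
tcp_rot: [0.197, 0.98, 0.0, 0.0]
ft_force: [-1.2, -0.2, 2.0]
width: 0.0644
```

Emit:
move_arm(moves=[0, 0, 0, 0, 0, 0.001, 0.4, 0, 0, 0, 0, 0, 0.0, 0.4])

```text
t: 5.58
position: [0.5239, 0.0213, 0.0514]
tcp_rot: [0.197, 0.98, 0.0, 0.0]
ft_force: [-4.6, -1.6, 13.4]
width: 0.0644
```

Emit:
move_arm(moves=[0, 0, 0, 0, 0, 0.001, 0.4, 0, 0, 0, 0, 0, 0.0, 0.4])

```text
t: 5.75
position: [0.5238, 0.0209, 0.051]
tcp_rot: [0.198, 0.98, 0.0, 0.0]
ft_force: [-6.3, -1.9, 20.6]
width: 0.0643
```

Seated at z = 0.051, as expected. Unload, release and rise.

Emit:
move_arm(moves=[0, 0, 0, 0, 0, -0.002, 0.4, 0, 0, 0, 0, 0, 0, 0.2, 0, 0, 0, 0, 0, 0, 0.1, 0, 0, 0, 0, 0, 0, 0, 0, 0, 0, 0, 0, 0, 0, 0, 0, 0, 0, 0, 0, 0, 0, 0, 0, 0, 0, -0.015, 0, 0, 0, 0, 0, 0, -0.03, 0, 0, 0, 0, 0, 0, -0.035, 0, 0, 0, 0, 0, 0, -0.035, 0])

```text
t: 6.58
position: [0.5227, 0.0213, 0.1671]
tcp_rot: [0.197, 0.98, -0.0, -0.001]
ft_force: [0.4, 1.4, -0.3]
width: 0.0854
```

Emit:
move_arm(moves=[0, 0, 1, 0.01, -0.022, -0.02, 0, 0, 0, 1, 0.02, -0.033, 0, 0, 0, 0, 1, 0.02, -0.033, 0, 0, 0, 0, 1, 0.02, -0.033, 0, 0, 0, 0, 1, 0.02, -0.033, 0, 0, 0, 0, 1, 0.0, -0.033, 0, 0, 0, 0, 1, 0.0, -0.03, 0, 0, 0, 0, 1, 0.0, -0.02, 0, 0, 0, 0, 0, 0, 0, 0, 0])

```text
t: 7.33
position: [0.3351, -0.1561, 0.1863]
tcp_rot: [0.268, 0.963, -0.0, -0.0]
ft_force: [-0.5, -0.6, 0.2]
width: 0.0852
```

```bash
python3 - <<'E'
from h import *
s=readout.state();print({k:np.round(v,4).tolist() for k,v in s.items() if k in("q","position","tcp_rot","ft_force","width","t")})
cv2.imwrite("pics/w3.png",cams.get_image("wrist")[:,:,::-1])
cv2.imwrite("pics/t3.png",cams.get_image("top")[:,:,::-1])
cv2.imwrite("pics/s3.png",cams.get_image("scene")[:,:,::-1])
w=cv2.imread("pics/w3.png");t=cv2.imread("pics/t3.png");c=cv2.imread("pics/s3.png")
a=np.zeros((600,800,3),np.uint8);a[:384,:512]=w;a[384:599,:286]=cv2.resize(t[180:260,90:197],(286,215));a[384:599,290:576]=cv2.resize(c[180:300,300:460],(286,215));a[0:300,513:800]=cv2.resize(t,(287,300))
cv2.imwrite("pics/c3.png",a)
E
```

```text
{'t': 7.3333, 'q': [-0.0227, 0.1224, 0.3632, 2.284, -0.0632, 0.7444, 1.4123], 'position': [0.3351, -0.1561, 0.1863], 'tcp_rot': [0.2682, 0.9634, -0.0003, -0.0002], 'ft_force': [-0.4763, -0.596, 0.2047], 'width': 0.0852}
```

View pics/c3.png

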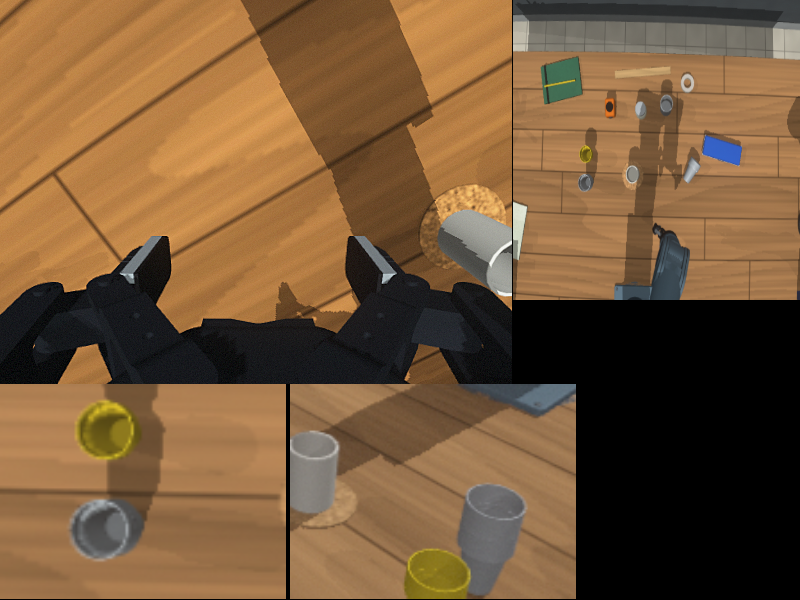

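The pot stands on the coaster. I moved the arm the wrong way in x, but it touched nothing. Next I fit a simple arm model from the recorded joint/pose pairs, to check that the tilted grasp is reachable.

```bash
cat > kin.py <<'E'
import numpy as np,itertools
from scipy.spatial.transform import Rotation as R
from scipy.optimize import least_squares
D=[([-1.2402,.5372,-.0044,1.5388,.0026,1.0673,-.0712],[.251,.5989,.2304],[.1971,.9804,-.0009,-.0001]),
([-.728,.3002,.1085,1.7988,-.034,1.0436,.5609],[.4574,.2834,.2714],[.2,.9798,-.0006,.0012]),
([-.645,.4489,.1138,1.8677,-.067,.8259,.6768],[.49,.2518,.167],[.1972,.9804,.0009,.0011]),
([-.2884,.3512,.2051,1.902,-.0883,.8978,1.1297],[.5234,.0189,.2098],[.1991,.98,-.0006,-.0002]),
([-.0227,.1224,.3632,2.284,-.0632,.7444,1.4123],[.3351,-.1561,.1863],[.2682,.9634,-.0003,-.0002])]
def fk(q,p,s):
    # p: base yaw, tool yaw, h, L1, e1(elbow x), L2, e2, w(wrist x), tool length, lateral y offsets
    a0,c0,h,L1,e1,L2,e2,w,T,y1,y2=p
    A=R.from_euler('z',a0+s[0]*q[0]);x=np.array([0,0,h])
    for k,ax,v in((1,'y',None),(2,'z',[e1,y1,L1]),(3,'y',None),(4,'z',[e2,y2,L2]),(5,'y',None)):
        A=A*R.from_euler(ax,s[k]*q[k])
        if v is not None:x=x+A.apply(v)
    A=A*R.from_euler('z',s[6]*q[6]+c0);return x+A.apply(R.from_euler('z',-(s[6]*q[6]+c0)).apply([w,0,T])),A
def res(p,s):
    r=[]
    for q,x,o in D:
        X,A=fk(q,p,s);r+=list((X-x))+list((A.inv()*R.from_quat(o)).as_rotvec()*.5)
    return np.r_[r,1e-3*(np.array(p[2:])-[.36,.42,0,.4,0,0,.35,0,0])]
def fit():
    best=None
    for t in itertools.product((1,-1),repeat=4):
        s=[t[0],1,t[1],1,t[2],1,t[3]]
        for a in(0,np.pi/2,np.pi,-np.pi/2):
          for c in(0,np.pi/2,np.pi,-np.pi/2):
            f=least_squares(res,[a,c,.36,.42,0,.4,0,0,.35,0,0],args=(s,))
            if best is None or f.cost<best[0].cost:best=(f,s)
    return best
if __name__=="__main__":
    f,s=fit();print(f.cost,s,f.x.round(4).tolist());print((res(f.x,s)[:30].reshape(5,6)*1e3).round(1))
    np.savez("kin.npz",p=f.x,s=s)
E
python3 kin.py
```

```text
8.333988176732627e-07 [-1, 1, -1, 1, -1, 1, -1] [-0.0084, 1.5624, 0.1904, 0.4922, 0.0043, 0.4404, -0.0105, -0.0024, 0.1768, -0.0338, -0.0058]
[[ 0.1 -0.  -0.2  0.1 -0.  -0. ]
 [-0.2  0.7  0.1  0.   0.1  0. ]
 [ 0.4 -0.  -0.1 -0.  -0.1  0. ]
 [-0.7 -0.5  0.3 -0.   0.   0. ]
 [ 0.1  0.  -0.1  0.   0.  -0. ]]
```

Emit:
move_arm(moves=[0, 0, 0, -0.02, 0, 0, 0, 0, 0, 0, -0.034, 0, 0, 0, 0, 0, 0, -0.034, 0, 0, 0, 0, 0, 0, -0.034, 0, 0, 0, 0, 0, 0, -0.034, 0, 0, 0, 0, 0, 0, -0.034, 0, 0, 0, 0, 0, 0, -0.034, 0, 0, 0, 0, 0, 0, -0.024, 0, 0, 0, 0, 0, 0, -0.014, 0, 0, 0, 0, 0, 0, 0, 0, 0, 0])

```text
t: 8.32
position: [0.566, -0.2865, 0.1855]
tcp_rot: [0.264, 0.965, -0.0, 0.001]
ft_force: [0.0, -0.1, 0.0]
width: 0.0857
```

Emit:
move_arm(moves=[0, 7, 0, 0, 0, 0, 0, 0, 7, 0, 0, 0, 0, 0, 0, 7, 0, 0, 0, 0, 0, 0, 7, 0, 0, 0, 0, 0, 0, 5, 0, 0, 0, 0, 0, 0, 0, 0, 0, 0, 0, 0])

```text
t: 8.82
position: [0.5623, -0.2855, 0.1812]
tcp_rot: [0.253, 0.923, 0.076, -0.279]
ft_force: [-0.2, 0.0, -2.4]
width: 0.0855
```

```bash
python3 - <<'E'
from h import *
s=readout.state();print({k:np.round(v,4).tolist() for k,v in s.items() if k in("q","position","tcp_rot","ft_force","width","t")})
cv2.imwrite("pics/w4.png",cams.get_image("wrist")[:,:,::-1])
import kin
kin.D.append((s["q"],s["position"],s["tcp_rot"]))
f,sg=kin.fit();print(f.cost,sg,f.x.round(4).tolist());np.savez("kin.npz",p=f.x,s=sg)
print((kin.res(f.x,sg)[:36].reshape(6,6)*1e3).round(1)[-1])
E
```

```text
{'t': 8.8167, 'q': [0.2771, 0.9626, 0.3231, 1.0679, -0.26, 1.7378, 1.6185], 'position': [0.5623, -0.2855, 0.1812], 'tcp_rot': [0.253, 0.9233, 0.0762, -0.2787], 'ft_force': [-0.1845, 0.0224, -2.3743], 'width': 0.0855}
3.4755906651567038e-06 [-1, 1, -1, 1, -1, 1, -1] [6.2814, 1.5691, 0.3233, 0.4956, 0.0017, 0.4374, -0.012, -0.0048, 0.3169, -0.0362, -0.0067]
[-0.5 -1.   0.1  0.5  0.   0.1]
```

View pics/w4.png

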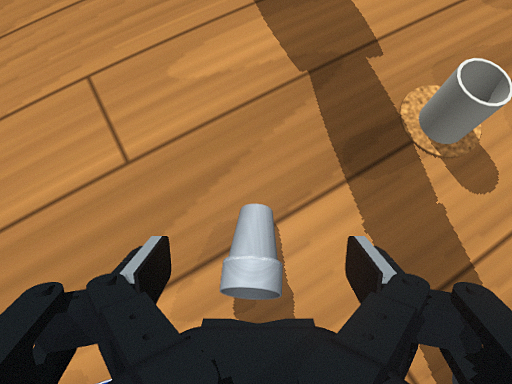

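The wrist view shows C between the jaws: foot at about (257,207), shoulder (253,258), mouth (251,290), axis almost vertical in the picture. Next: locate it and check that the grasp and nest poses are reachable.

```bash
python3 - <<'E'
from h import *
import kin
s=readout.state()
for nm,p,z in(("foot c",(257,211),.0176),("shoulder mid",(253,259),.0305),("mouth c",(251.5,288),.036)):print(nm,onz("wrist",[p],z,s).round(4))
K=np.load("kin.npz");p=K["p"];sg=K["s"]
lo=np.array([-2.7,-.37,-1.27,.24,-1.31,.19,-2.76])+.05;hi=np.array([2.7,2.16,1.26,2.4,4.45,1.91,2.76])-.05
rng=np.random.default_rng(0)
def ik(x,A,q0s):
    out=[]
    for q0 in q0s:
        f=kin.least_squares(lambda q:np.r_[kin.fk(q,p,sg)[0]-x,.5*(kin.fk(q,p,sg)[1].inv()*A).as_rotvec(),1e-4*(q-q0)],np.clip(q0,lo+.01,hi-.01),bounds=(lo,hi))
        if np.linalg.norm(f.fun[:6])<2e-3:out.append(f.x)
    return out
def tool(yaw,tilt): # x axis heading yaw (deg); tilt>0: z leans toward +x
    y=np.radians(yaw);return R.from_matrix(np.c_[[np.cos(y),np.sin(y),0],[np.sin(y),-np.cos(y),0],[0,0,-1]])*R.from_euler('y',tilt,degrees=True)
q0=np.array(s["q"])
for b in(25,33,40,45,50):
    A=tool(146,b);x=np.array([.572,-.298,.034])+A.apply([0,0,.014])
    r=ik(x,A,[q0]);print("grasp",b,[np.round(v,2).tolist() for v in r])
seed=np.array([-.645,.4489,.1138,1.8677,-.067,.8259,.6768])
for g in(28,35,40,45):
  for yaw in(206,180,160,146,120,90,230,260,290,320):
    A=tool(yaw,-g);x=np.array([.4925,.2465,.14])+A.apply([0,0,.014])
    r=ik(x,A,[seed,seed+[0,0,.6,0,.6,0,0],seed+[0,0,-.6,0,-.6,0,0],seed+[0,0,0,0,1.2,0,-1.2]])
    if r:print("nest",g,yaw,np.round(r[0],2).tolist(),len(r))
E
```

```text
foot c [[ 0.5102 -0.2552  0.0176]]
shoulder mid [[ 0.5545 -0.2862  0.0305]]
mouth c [[ 0.5784 -0.3019  0.036 ]]
grasp 25 [[0.27, 1.06, 0.32, 1.24, -0.33, 1.33, 1.63]]
grasp 33 [[0.31, 1.15, 0.3, 1.09, -0.31, 1.52, 1.6]]
grasp 40 [[0.33, 1.23, 0.28, 0.95, -0.31, 1.7, 1.58]]
grasp 45 [[0.35, 1.3, 0.27, 0.84, -0.31, 1.82, 1.57]]
grasp 50 []
nest 28 206 [-0.06, 0.41, -0.55, 2.25, 1.43, 0.24, 0.14] 4
nest 28 180 [-0.88, 0.42, 0.24, 2.22, 1.0, 0.24, -0.05] 4
nest 28 160 [-1.34, 0.59, 0.73, 2.14, 0.18, 0.31, 0.3] 4
nest 28 146 [-1.34, 0.63, 0.71, 2.06, 0.18, 0.47, 0.06] 4
nest 28 120 [-1.27, 0.7, 0.65, 1.89, 0.12, 0.77, -0.28] 4
nest 28 90 [-1.16, 0.79, 0.62, 1.7, -0.04, 1.06, -0.6] 4
nest 28 230 [0.37, 0.55, -0.94, 2.22, 1.1, 0.24, 1.02] 3
nest 28 260 [0.5, 0.67, -1.03, 2.1, 0.36, 0.41, 2.3] 4
nest 28 290 [0.56, 0.91, -1.22, 1.91, 0.48, 0.82, 2.71] 4
nest 28 320 [-0.39, 0.66, 0.08, 1.71, -0.52, 1.11, -2.27] 1
nest 35 206 [0.2, 0.51, -0.86, 2.31, 1.98, 0.42, -0.33] 4
nest 35 180 [-0.61, 0.41, -0.11, 2.26, 1.62, 0.42, -0.65] 4
nest 35 160 [-1.46, 0.65, 0.8, 2.18, 0.46, 0.24, -0.04] 4
nest 35
[... 630 characters left out ...]
 4
nest 40 90 [-1.22, 0.91, 0.67, 1.61, 0.03, 1.2, -0.66] 4
nest 40 230 [0.64, 0.78, -1.2, 2.31, 2.04, 0.34, 0.27] 3
nest 40 260 [0.72, 0.87, -1.22, 2.15, 0.54, 0.32, 2.27] 4
nest 40 320 [-0.6, 0.84, 0.51, 1.62, -0.87, 1.45, -1.98] 2
nest 45 180 [-0.43, 0.48, -0.4, 2.34, 1.95, 0.74, -0.99] 4
nest 45 160 [-0.99, 0.52, 0.13, 2.21, 1.44, 0.67, -0.96] 4
nest 45 146 [-1.7, 0.98, 1.05, 2.1, -0.04, 0.36, 0.07] 4
nest 45 120 [-1.48, 0.91, 0.83, 1.86, 0.17, 0.83, -0.41] 4
nest 45 90 [-1.24, 0.96, 0.69, 1.58, 0.06, 1.26, -0.68] 4
nest 45 230 [0.67, 0.82, -1.2, 2.33, 2.37, 0.36, 0.01] 3
nest 45 260 [0.76, 0.92, -1.22, 2.17, 0.41, 0.26, 2.44] 4
nest 45 320 [-0.54, 0.87, 0.46, 1.58, -0.88, 1.51, -1.98] 2
```

```bash
cat >> h.py <<'E'
def tool(yaw,tilt):
    y=np.radians(yaw);return R.from_matrix(np.c_[[np.cos(y),np.sin(y),0],[np.sin(y),-np.cos(y),0],[0,0,-1]])*R.from_euler('y',tilt,degrees=True)
def go(x,A):
    s=readout.state();B=R.from_quat(s["tcp_rot"])
    print("rot(deg, tool)",(B.inv()*A).as_rotvec(degrees=True).round(2),"shift in present tool",B.inv().apply(np.array(x)-s["position"]).round(4),"in goal tool",A.inv().apply(np.array(x)-s["position"]).round(4))
E
python3 - <<'E'
from h import *
A=tool(145.6,38);c=np.array([.5713,-.298,.034]);x=c+A.apply([0,0,.017]);print(x)
go(x,A)
E
```

```text
[ 0.56266416 -0.29208692  0.02060382]
rot(deg, tool) [-2.19  4.77  3.04] shift in present tool [-0.0916 -0.0053  0.1337] in goal tool [-0.1027 -0.0051  0.1255]
```

Emit:
move_arm(moves=[-1.1, 2.4, 1.5, 0, 0, 0, 0, -1.1, 2.4, 1.5, 0, 0, 0, 0, 0, 0, 0, -0.034, -0.002, 0, 0, 0, 0, 0, -0.034, -0.002, 0, 0, 0, 0, 0, -0.034, -0.001, 0, 0, 0, 0, 0, 0, 0, 0.025, 0, 0, 0, 0, 0, 0, 0.025, 0, 0, 0, 0, 0, 0, 0.015, 0, 0, 0, 0, 0, 0, 0, 0, 0, 0, 0, 0, 0, 0, 0])

```text
t: 9.7
position: [0.5855, -0.3081, 0.0693]
tcp_rot: [0.28, 0.906, 0.095, -0.302]
ft_force: [0.2, -0.3, 0.3]
width: 0.0851
```

```bash
python3 - <<'E'
from h import *
A=tool(145.6,38);c=np.array([.5713,-.298,.034]);x=c+A.apply([0,0,.017])
s=readout.state();print(s["q"],s["position"],s["tcp_rot"],s["ft_force"]);go(x,A)
im=cams.get_image("wrist")[:,:,::-1].copy();cv2.imwrite("pics/w5.png",im)
ax=A.as_matrix();m=np.array([np.cos(np.radians(-34.4))*.978,np.sin(np.radians(-34.4))*.978,.208])
for k in(-78,-18,0,12):
    u,v=proj("wrist",c+m*k/1e3,s)[0];cv2.circle(im,(int(round(u)),int(round(v))),2,(0,0,255),-1)
cv2.imwrite("pics/w5a.png",im)
E
```

```text
[ 0.43514184  1.17405494  0.0626411   0.88062314 -0.13471879  1.72892148
  1.47205344] [ 0.58546025 -0.30806938  0.06934707] [ 0.28043434  0.9062116   0.0947315  -0.30193221] [ 0.15082334 -0.30045006  0.30460057]
rot(deg, tool) [0.13 1.1  0.05] shift in present tool [-0.007   0.0002  0.0557] in goal tool [-0.0081  0.0003  0.0555]
```

View pics/w5a.png

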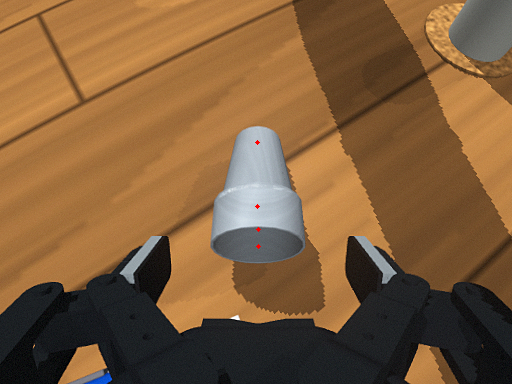

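C's rim centre at (257,245) and its axis match the prediction (red dots). Going in and closing.

Emit:
move_arm(moves=[0, 1, 0, -0.008, 0, 0.01, 0, 0, 0, 0, 0, 0, 0.018, 0, 0, 0, 0, 0, 0, 0.018, 0, 0, 0, 0, 0, 0, 0.009, 0, 0, 0, 0, 0, 0, 0, 0, 0, 0, 0, 0, 0, 0, 0])

```text
t: 10.25
position: [0.5636, -0.2938, 0.0208]
tcp_rot: [0.28, 0.903, 0.097, -0.31]
ft_force: [-0.1, -0.2, -0.7]
width: 0.0852
```

```bash
python3 - <<'E'
from h import *
A=tool(145.6,38);c=np.array([.5713,-.298,.034]);x=c+A.apply([0,0,.017])
s=readout.state();print(s["position"],s["ft_force"]);go(x,A)
E
```

```text
[ 0.56360505 -0.29380027  0.02077676] [-0.0619401  -0.16700334 -0.67317709]
rot(deg, tool) [0.16 0.13 0.01] shift in present tool [0.0013 0.0009 0.0012] in goal tool [0.0013 0.0009 0.0012]
```

Emit:
move_arm(moves=[0, 0, 0, 0, 0.001, 0, 0.15, 0, 0, 0, 0, 0, 0, 0.2, 0, 0, 0, 0, 0, 0, 0.25, 0, 0, 0, 0, 0, 0, 0.3, 0, 0, 0, 0, 0, 0, 0.35, 0, 0, 0, 0, 0, 0, 0.4, 0, 0, 0, 0, 0, 0, 0.45, 0, 0, 0, 0, 0, 0, 0.45], squeeze=35)

```text
t: 10.92
position: [0.5641, -0.2929, 0.0203]
tcp_rot: [0.28, 0.903, 0.097, -0.31]
ft_force: [2.4, -1.3, 5.2]
width: 0.0609
```

```bash
python3 - <<'E'
from h import *
s=readout.state();print(s["position"],s["tcp_rot"],s["ft_force"],s["torque"],s["width"])
cv2.imwrite("pics/w6.png",cams.get_image("wrist")[:,:,::-1])
E
```

```text
[ 0.56406914 -0.29294074  0.02029285] [ 0.28012887  0.90342773  0.09748648 -0.30958446] [ 2.35912767 -1.3268636   5.17222807] [-0.1938443  -0.5517109  -0.16763849] 0.06086696405617323
```

View pics/w6.png

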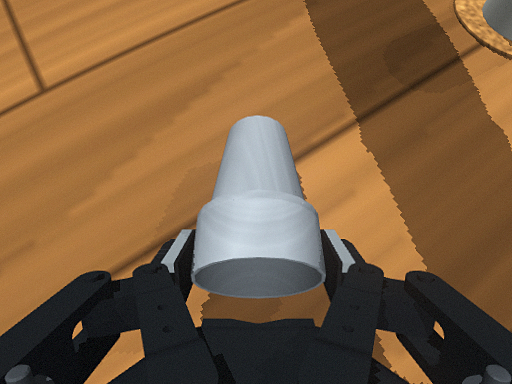

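Gripped: the width is 60.9 mm, matching the collar. Lifting.

Emit:
move_arm(moves=[0, 0, 0, 0.006, 0, -0.008, 0.45, 0, 0, 0, 0.012, 0, -0.016, 0.45, 0, 0, 0, 0.02, 0, -0.025, 0.45, 0, 0, 0, 0.02, 0, -0.025, 0.45, 0, 0, 0, 0.02, 0, -0.025, 0.45, 0, 0, 0, 0.02, 0, -0.025, 0.45, 0, 0, 0, 0.012, 0, -0.016, 0.45, 0, 0, 0, 0, 0, 0, 0.45])

```text
t: 11.63
position: [0.5641, -0.2938, 0.2028]
tcp_rot: [0.28, 0.904, 0.097, -0.307]
ft_force: [-0.0, -0.3, -0.7]
width: 0.0607
```

```bash
cat > plan.py <<'E'
from h import *
from scipy.spatial.transform import Slerp
import kin
def plan(xg,Ag,N,mid=None,show=True):
    s=readout.state();K=np.load("kin.npz");p,sg=K["p"],K["s"]
    lo=np.array([-2.7,-.37,-1.27,.24,-1.31,.19,-2.76]);hi=np.array([2.7,2.16,1.26,2.4,4.45,1.91,2.76])
    B=R.from_quat(s["tcp_rot"]);x0=np.array(s["position"]);S=Slerp([0,1],R.concatenate([B,Ag]))
    q=np.array(s["q"]);xp,Ap=x0,B
    for i in range(1,N+1):
        u=i/N;x=x0+(np.array(xg)-x0)*u+(0 if mid is None else np.array(mid)*4*u*(1-u));A=S(u)
        f=kin.least_squares(lambda z:np.r_[kin.fk(z,p,sg)[0]-x,.5*(kin.fk(z,p,sg)[1].inv()*A).as_rotvec(),3e-3*(z-q)],np.clip(q,lo+.02,hi-.02),bounds=(lo,hi))
        dq=np.abs(f.x-q).max()*12;q=f.x
        print((Ap.inv()*A).as_rotvec(degrees=True).round(2),Ap.inv().apply(x-xp).round(4),"e%.1fmm"%(1e3*np.linalg.norm(f.fun[:3])),"v%.2f"%dq,q.round(2))
        xp,Ap=x,A
E
python3 - <<'E'
from plan import *
s=readout.state();print(s["position"],s["ft_force"],s["width"])
for yaw in(105,):
    A=tool(yaw,-40);x=np.array([.4925,.2465,.25])+A.apply([0,0,.017]);print(x)
    plan(x,A,18)
E
```

```text
[ 0.56407398 -0.29375446  0.20282191] [-0.02208368 -0.28675942 -0.69290335] 0.06071796606721762
[0.49532822 0.23594495 0.23697724]
[ 0.06 -4.12  2.42] [0.0168 0.0221 0.0106] e0.0mm v1.92 [ 0.38  0.88  0.08  1.11 -0.14  1.73  1.39]
[ 0.06 -4.12  2.42] [0.0185 0.0214 0.0093] e0.0mm v1.54 [ 0.33  0.8   0.09  1.24 -0.15  1.61  1.33]
[ 0.06 -4.12  2.42] [0.02   0.0206 0.0079] e0.0mm v1.37 [ 0.27  0.72  0.1   1.35 -0.15  1.51  1.25]
[ 0.06 -4.12  2.42] [0.0213 0.0197 0.0064] e0.0mm v1.23 [ 0.21  0.65  0.11  1.45 -0.15  1.41  1.17]
[ 0.06 -4.12  2.42] [0.0226 0.0188 0.0048] e0.0mm v1.14 [ 0.14  0.59  0.12  1.54 -0.13  1.31  1.07]
[ 0.06 -4.12  2.42] [0.0236 0.0178 0.0031] e0.0mm v1.29 [ 0.07  0.53  0.13  1.63 -0.11  1.23  0.97]
[ 0.06 -4.12  2.42] [0.0245 0.0168 0.0014] e0.0mm v1.47 [-0.02  0.48  0.14  1.7  -0.08  1.15  0.84]
[ 0.06 -4.12  2.42] [ 0.0252  0.0157 -0.0004] e0.0mm v1.65 [-0.11  0.43  0.15  1.76 -0.03  1.09  0.71]
[ 0.06 -4.12  2.42] [ 0.0258  0.0146 -0.0023] e0.0mm v1.83 [-0.2   0.4   0.16  1.81  0.03  1.03  0.55]
[ 0.06 -4.12  2.42] [ 0.0261  0.0135 -0.0041] e0.0mm v1.98 [-0.
[... 163 characters left out ...]
[ 0.0263  0.0113 -0.008 ] e0.0mm v2.09 [-0.51  0.36  0.2   1.88  0.24  0.99  0.04]
[ 0.06 -4.12  2.42] [ 0.0261  0.0102 -0.0099] e0.0mm v2.02 [-0.61  0.37  0.21  1.88  0.31  1.01 -0.13]
[ 0.06 -4.12  2.42] [ 0.0258  0.0091 -0.0117] e0.0mm v1.87 [-0.71  0.39  0.22  1.87  0.36  1.04 -0.28]
[ 0.06 -4.12  2.42] [ 0.0252  0.008  -0.0136] e0.0mm v1.68 [-0.79  0.42  0.22  1.84  0.41  1.09 -0.42]
[ 0.06 -4.12  2.42] [ 0.0245  0.0069 -0.0154] e0.0mm v1.47 [-0.87  0.47  0.23  1.8   0.44  1.15 -0.55]
[ 0.06 -4.12  2.42] [ 0.0236  0.0059 -0.0171] e0.0mm v1.27 [-0.95  0.52  0.24  1.75  0.47  1.22 -0.65]
[ 0.06 -4.12  2.42] [ 0.0225  0.0049 -0.0188] e0.0mm v1.07 [-1.01  0.58  0.25  1.69  0.48  1.3  -0.74]
```

Emit:
move_arm(moves=[0.06, -4.1, 2.4, 0.017, 0.022, 0.0106, 0.45, 0.06, -4.1, 2.4, 0.0185, 0.0214, 0.0093, 0.45, 0.06, -4.1, 2.4, 0.02, 0.0206, 0.008, 0.45, 0.06, -4.1, 2.4, 0.0213, 0.0197, 0.0064, 0.45, 0.06, -4.1, 2.4, 0.0226, 0.0188, 0.0048, 0.45, 0.06, -4.1, 2.4, 0.0236, 0.0178, 0.003, 0.45, 0.06, -4.1, 2.4, 0.0245, 0.0168, 0.0014, 0.45, 0.06, -4.1, 2.4, 0.0252, 0.0157, 0, 0.45, 0.06, -4.1, 2.4, 0.0258, 0.0146, -0.002, 0.45])

```text
t: 12.38
position: [0.5265, -0.0268, 0.2157]
tcp_rot: [0.457, 0.887, -0.059, -0.023]
ft_force: [1.4, 0.3, -0.7]
width: 0.0611
```

Emit:
move_arm(moves=[0.06, -4.1, 2.4, 0.0261, 0.0135, -0.004, 0.45, 0.06, -4.1, 2.4, 0.0263, 0.0124, -0.006, 0.45, 0.06, -4.1, 2.4, 0.0263, 0.0113, -0.008, 0.45, 0.06, -4.1, 2.4, 0.026, 0.01, -0.01, 0.45, 0.06, -4.1, 2.4, 0.0258, 0.009, -0.0117, 0.45, 0.06, -4.1, 2.4, 0.025, 0.008, -0.0136, 0.45, 0.06, -4.1, 2.4, 0.0245, 0.007, -0.0154, 0.45, 0.06, -4.1, 2.4, 0.0236, 0.006, -0.017, 0.45, 0, 0, 0, 0, 0, 0, 0.45])

```text
t: 13.13
position: [0.4927, 0.2175, 0.2301]
tcp_rot: [0.555, 0.775, -0.19, 0.234]
ft_force: [-1.0, 2.2, -1.5]
width: 0.0607
```

```bash
python3 - <<'E'
from plan import *
s=readout.state();print(s["position"],s["ft_force"],s["width"],s["q"].round(2) if hasattr(s["q"],"round") else s["q"])
A=tool(105,-40);go(np.array([.4925,.2465,.25])+A.apply([0,0,.017]),A)
E
```

```text
[0.49270079 0.21751259 0.23005423] [-1.00765918  2.22973424 -1.4999845 ] 0.060744440592213365 [-0.96  0.53  0.19  1.74  0.46  1.24 -0.68]
rot(deg, tool) [ 0.33 -4.88  3.67] shift in present tool [ 0.0095  0.008  -0.0155] in goal tool [ 0.0087  0.0073 -0.0163]
```

Emit:
move_arm(moves=[0.1, -2.5, 1.8, 0.005, 0.004, -0.008, 0.45, 0.1, -2.4, 1.8, 0.004, 0.004, -0.008, 0.45, 0, 0, 0, 0, 0, 0, 0.45, 0, 0, 0, 0, 0, 0, 0.45])

```text
t: 13.47
position: [0.4989, 0.2253, 0.2396]
tcp_rot: [0.575, 0.743, -0.21, 0.271]
ft_force: [0.3, -0.7, -1.5]
width: 0.0611
```

```bash
python3 - <<'E'
from plan import *
s=readout.state();print(s["position"],s["tcp_rot"],s["ft_force"],s["width"])
A=tool(105,-40);go(np.array([.4925,.2465,.25])+A.apply([0,0,.017]),A)
for n in("scene","top","wrist"):cv2.imwrite(f"pics/{n}7.png",cams.get_image(n)[:,:,::-1])
L=lambda n:cv2.imread(f"pics/{n}.png")
c=lambda im,x,y,w,h:cv2.resize(im[y:y+h,x:x+w],(400,300),interpolation=cv2.INTER_CUBIC)
print(proj("top",[.4925,.2465,.12]),proj("scene",[.4925,.2465,.12]),proj("scene",[.4925,.2465,.25]),proj("top",[.4925,.2465,.25]))
o=np.vstack([np.hstack([c(L("t3"),105,210,40,30),c(L("s3"),380,230,80,60)]),np.hstack([c(L("scene7"),360,130,160,120),c(L("wrist7"),106,84,300,225)])])
cv2.imwrite("pics/c7.png",o)
E
```

```text
[0.49890942 0.22529748 0.23958529] [ 0.57541854  0.74252224 -0.20965964  0.27128779] [ 0.25599264 -0.72480836 -1.51186216] 0.06111808257263445
rot(deg, tool) [-0.3   0.1  -0.44] shift in present tool [ 0.0102 -0.0008 -0.0052] in goal tool [ 0.0103 -0.0007 -0.0052]
[[127.38513772 234.67881878]] [[413.61294878 244.86071822]] [[427.53412441 185.32995689]] [[113.09339216 236.9130237 ]]
```

View pics/c7.png

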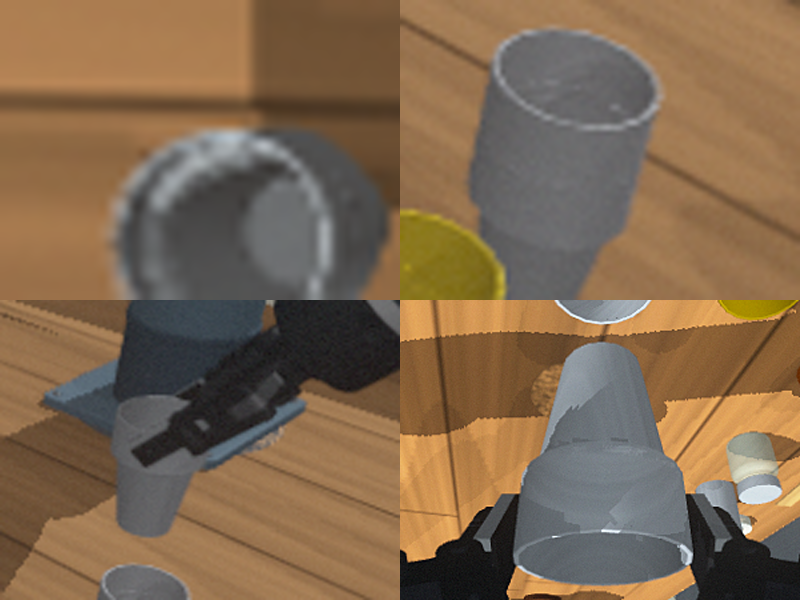

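Wrist crop: C is held centrally and has not slipped since the grasp (foot edge at row 116, rim bottom at row 296, as before). Now I work out its axis angle and position in the tool frame, and the stack rim from both cameras.

```bash
python3 - <<'E'
from plan import *
from scipy.optimize import least_squares
print("stack top",onz("top",[(126.55,233.85)],.12).round(4),"scene",onz("scene",[(414.6,245.4)],.12).round(4))
# refine rim in images: bright ring fit in t3
for n,(x,y,w,h) in(("t3",(108,215,45,45)),):
    g=cv2.GaussianBlur(cv2.imread(f"pics/{n}.png"),(0,0),.7)[y:y+h,x:x+w].astype(int)
    sat=g.max(2)-g.min(2);m=(sat<28).astype(np.uint8);n_,lab,st,ce=cv2.connectedComponentsWithStats(m);k=1+st[1:,4].argmax();print(st[k]+[x,y,0,0,0],"grey blob")
s=readout.state();m=cams.camera_model("wrist");H=np.array(m["hand_eye"]);K=np.array(m["camera_matrix"]);d=np.array(m["dist_coeffs"])
def pj(P):
    q=(P-H[:3,3])@H[:3,:3]*[1,-1,-1];return cv2.projectPoints(q,np.zeros(3),np.zeros(3),K,d)[0][:,0]
t=np.linspace(0,2*np.pi,181)
def circ(p,sax,r):
    x,y,z,a=p;ax=np.array([np.sin(a),0,-np.cos(a)]) # axis foot->mouth in tool frame, a from -z toward +x
    e=np.array([np.cos(a),0,np.sin(a)]);c=np.array([x,y,z])+ax*(sax-.079)
    return c+r*(np.cos(t)[:,None]*e+np.sin(t)[:,None]*[0,1,0])
def f(p):
    r=pj(circ(p,.09,.0305));o=pj(circ(p,0,.018))
    return [r[:,0].min()-193,r[:,0].max()-326.5,r[:,1].max()-297,r[:,1].min()-257.5,o[:,1].min()-116,(o[:,0].min()+o[:,0].max())/2-258]
p=least_squares(f,[0,0,-.017,np.radians(-40)],x_scale=[.01,.01,.01,.1]);print(p.x[:3].round(4),np.degrees(p.x[3]).round(2),np.round(p.fun,1))
for sg in(-40,40):
    print(sg,np.round(f([0,0,-.017,np.radians(sg)]),1))
T=R.from_quat(s["tcp_rot"])
ax=T.apply([np.sin(p.x[3]),0,-np.cos(p.x[3])]);print("axis world",ax.round(3));c=s["position"]+T.apply(p.x[:3]);print("c79 world",c.round(4))
for nm,P in(("rim",c+ax*.011),("foot",c-ax*.079)):print(nm,proj("scene",P).round(1),"crop",((proj("scene",P)-[360,130]+.5)*2.5+[0,300]).round(0))
E
```

```text
stack top [[0.4947 0.2489 0.12  ]] scene [[0.4925 0.2486 0.12  ]]
[117 223  27  22 478] grey blob
[-0.0012  0.     -0.0143] -41.84 [-0.4 -0.3 -0.1  0.   0.   1. ]
-40 [-2.1  1.3  2.7 -2.3  0.6  0.9]
40 [ -3.2   2.5  31.8 -67.  141.4   0.9]
axis world [ 0.005 -0.03   1.   ]
c79 world [0.4976 0.2314 0.2524]
rim [[419.4 176.2]] crop [[150. 417.]]
foot [[411.4 219.7]] crop [[130. 525.]]
```

```bash
python3 - <<'E'
from plan import *
im=cv2.imread("pics/scene7.png").astype(int);sat=im.max(2)-im.min(2)
m=((sat<35)&(im.max(2)>85)).astype(np.uint8)
for y in range(192,225,3):
    xs=np.flatnonzero(m[y,395:450])+395;print(y,xs.min() if len(xs) else None,xs.max() if len(xs) else None,len(xs))
s=readout.state();T=R.from_quat(s["tcp_rot"]);t=np.linspace(0,2*np.pi,73)
for a in(-40.3,-41.8):
    a=np.radians(a);ax=T.apply([np.sin(a),0,-np.cos(a)]);c=s["position"]+T.apply([-.0012,0,-.0143])
    e1=np.cross(ax,[1,0,0]);e1/=np.linalg.norm(e1);e2=np.cross(ax,e1)
    mk=np.zeros((384,512),np.uint8)
    for h in np.linspace(0,.06,25):
        P=c+ax*(h-.079)+(.018+.008*h/.06)*(np.cos(t)[:,None]*e1+np.sin(t)[:,None]*e2)
        cv2.fillConvexPoly(mk,proj("scene",P).round().astype(int),1)
    print([(y,np.flatnonzero(mk[y]).min(),np.flatnonzero(mk[y]).max()) for y in range(201,225,3) if mk[y].any()],proj("scene",c+[[0,.01,0],[.01,0,0],[0,0,0.]]).round(1).tolist())
E
```

```text
192 403 448 29
195 404 444 28
198 404 434 30
201 404 432 27
204 405 431 26
207 404 429 25
210 404 428 23
213 404 427 24
216 404 426 22
219 406 424 19
222 408 423 16
[(201, np.int64(401), np.int64(429)), (204, np.int64(401), np.int64(428)), (207, np.int64(400), np.int64(427)), (210, np.int64(400), np.int64(426)), (213, np.int64(400), np.int64(424)), (216, np.int64(400), np.int64(423)), (219, np.int64(400), np.int64(422)), (222, np.int64(403), np.int64(421))] [[423.6, 184.0], [415.2, 183.7], [418.4, 181.8]]
[(201, np.int64(401), np.int64(430)), (204, np.int64(401), np.int64(429)), (207, np.int64(401), np.int64(427)), (210, np.int64(401), np.int64(426)), (213, np.int64(401), np.int64(425)), (216, np.int64(401), np.int64(424)), (219, np.int64(401), np.int64(423)), (222, np.int64(403), np.int64(422))] [[423.6, 184.0], [415.2, 183.7], [418.4, 181.8]]
```

```bash
python3 - <<'E'
from plan import *
s=readout.state();K,d,r,c=pose("wrist",s)
im=cv2.imread("pics/wrist7.png").astype(int)
for x in(245,252,258,264,272):print(x,[int(v) for v in im[92:110,x].mean(1)])
P=onz("wrist",[(258.3,101)],.12,s)[0]
t=np.linspace(0,2*np.pi,361)
from scipy.optimize import least_squares
def f(q):
    u=proj("wrist",np.c_[q[0]+.0305*np.cos(t),q[1]+.0305*np.sin(t),.12+0*t],s);return [u[:,1].max()-101,u[u[:,1].argmax(),0]-258.3]
print("stack by wrist",least_squares(f,[P[0],P[1]-.03]).x.round(4))
for x in([.4925,.2486],[.4947,.2489],[.4925,.2465]):print(x,np.round(f(x),1))
E
```

```text
245 [128, 129, 133, 125, 123, 120, 142, 245, 197, 123, 129, 132, 129, 138, 137, 137, 139, 142]
252 [145, 141, 137, 141, 143, 142, 136, 152, 245, 226, 132, 145, 146, 147, 147, 149, 143, 150]
258 [154, 154, 157, 157, 156, 151, 148, 150, 197, 237, 154, 118, 119, 108, 108, 103, 92, 92]
264 [157, 159, 161, 156, 160, 166, 162, 163, 243, 197, 137, 153, 161, 161, 160, 162, 155, 97]
272 [169, 164, 165, 169, 169, 168, 243, 229, 148, 150, 153, 155, 154, 154, 155, 157, 155, 157]
stack by wrist [0.4929 0.2504]
[0.4925, 0.2486] [ 1.7 -1. ]
[0.4947, 0.2489] [2.  1.8]
[0.4925, 0.2465] [ 3.8 -1.7]
```

```bash
cat > tgt.py <<'E'
from plan import *
def tgt(x,y,foot,tilt=-41.0,a=-41.0,yaw=105.2):
    A=tool(yaw,tilt);P=np.array([-.0012,0,-.0143]);ar=np.radians(a)
    s=readout.state();T=R.from_quat(s["tcp_rot"]);c=s["position"]+T.apply(P);ax=T.apply([np.sin(ar),0,-np.cos(ar)])
    print("now foot",(c-ax*.079).round(4),"axis",ax.round(3),"f",np.round(s["ft_force"],1),"w",round(float(s["width"]),4),"t",round(s["t"],2))
    axg=A.apply([np.sin(ar),0,-np.cos(ar)]);xg=np.array([x,y,foot])+axg*.079-A.apply(P);go(xg,A);return xg,A
if __name__=="__main__":
    import sys;tgt(*map(float,sys.argv[1:]))
E
python3 tgt.py .4927 .248 .17; python3 tgt.py .4927 .248 .10
```

```text
now foot [0.4974 0.2327 0.1734] axis [ 0.001 -0.016  1.   ] f [-0.4 -0.1 -1.3] w 0.0609 t 13.62
rot(deg, tool) [-0.5  -0.89 -0.81] shift in present tool [ 0.0151 -0.0005 -0.0085] in goal tool [ 0.015  -0.0002 -0.0087]
now foot [0.4974 0.2327 0.1734] axis [ 0.001 -0.016  1.   ] f [-0.4 -0.1 -1.3] w 0.0609 t 13.62
rot(deg, tool) [-0.5  -0.89 -0.81] shift in present tool [ 0.0602 -0.0007  0.0451] in goal tool [ 0.0609 -0.0002  0.0441]
```

Emit:
move_arm(moves=[-0.25, -0.45, -0.4, 0.0075, 0, -0.0043, 0.45, -0.25, -0.45, -0.4, 0.0075, 0, -0.0043, 0.45, 0, 0, 0, 0, 0, 0, 0.45, 0, 0, 0, 0.01, 0, 0.0115, 0.45, 0, 0, 0, 0.012, 0, 0.0138, 0.45, 0, 0, 0, 0.012, 0, 0.0138, 0.45, 0, 0, 0, 0.008, 0, 0.0092, 0.45, 0, 0, 0, 0.004, 0, 0.0046, 0.45, 0, 0, 0, 0, 0, 0, 0.45, 0, 0, 0, 0, 0, 0, 0.45])

```text
t: 14.45
position: [0.4955, 0.2416, 0.1674]
tcp_rot: [0.568, 0.744, -0.212, 0.279]
ft_force: [-0.2, -0.2, -1.0]
width: 0.0611
```

```bash
python3 tgt.py .4927 .248 .10; python3 - <<'E'
from h import *
for n in("scene","top","wrist"):cv2.imwrite(f"pics/{n}8.png",cams.get_image(n)[:,:,::-1])
L=lambda n:cv2.imread(f"pics/{n}.png")
c=lambda im,x,y,w,h:cv2.resize(im[y:y+h,x:x+w],(400,300),interpolation=cv2.INTER_CUBIC)
cv2.imwrite("pics/c8.png",np.vstack([np.hstack([c(L("scene8"),372,185,100,75),c(L("top8"),90,205,68,51)]),np.hstack([c(L("wrist8"),156,34,200,150),c(L("scene8"),332,155,160,120)])]))
E
```

```text
now foot [0.4933 0.2497 0.1   ] axis [-0.001  0.     1.   ] f [-0.2 -0.2 -1. ] w 0.0611 t 14.45
rot(deg, tool) [0.09 0.04 0.02] shift in present tool [-0.0011 -0.001   0.001 ] in goal tool [-0.0011 -0.001   0.001 ]
```

View pics/c8.png

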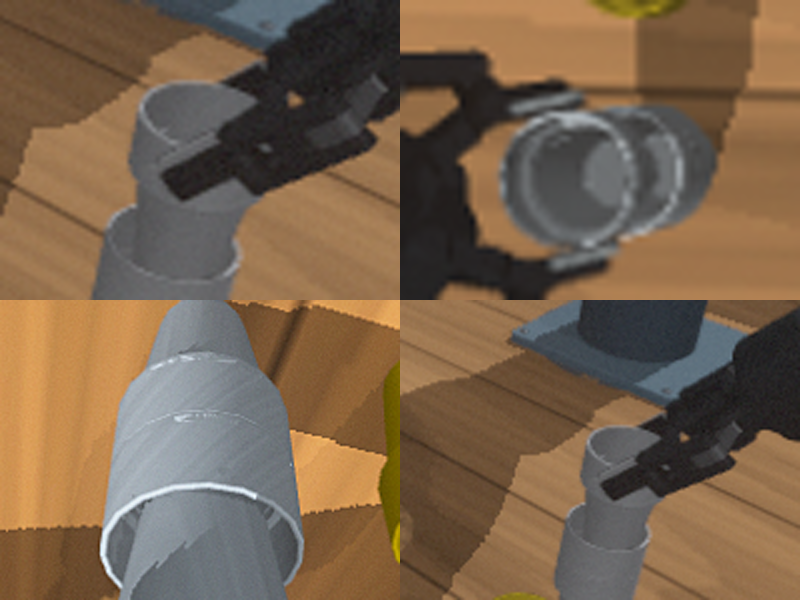

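The scene crop shows C's foot inside B's rim, with C a little right of centre (about 3 px). The wrist crop shows it laterally centred. The top crop shows C's rim centre near (118.0,234.8). Next I compute the offsets.

```bash
python3 - <<'E'
from h import *
print("C rim top",onz("top",[(118.0,234.8)],.19).round(4),"B top",onz("top",[(126.8,234.0)],.12).round(4))
f=lambda x,y:(372+(x+.5)/4-.5,185+(y+.5)/4-.5)
# scene: B rim ellipse 104..242 ; C rim left edge etc.
print("B scene",onz("scene",[f(173,246)],.12).round(4))
im=cv2.imread("pics/scene8.png").astype(int)
for y in(236,239,242,245):print(y,[int(v) for v in im[y,394:440].mean(1)])
for n,P in(("C axis pts z.12,.14",[[.4933,.2497,.12],[.4933,.2497,.14]]),):print(proj("scene",P).round(1).tolist())
for z in(.13,.14):
    r=.018+.008*(z-.1)/.06;t=np.linspace(0,6.283,73);u=proj("scene",np.c_[.4933+r*np.cos(t),.2497+r*np.sin(t),z+0*t],None);print(z,u.min(0),u.max(0))
E
```

```text
C rim top [[0.495 0.252 0.19 ]] B top [[0.4943 0.2482 0.12  ]]
B scene [[0.4941 0.2502 0.12  ]]
236 [124, 126, 125, 123, 123, 121, 116, 116, 117, 123, 137, 146, 97, 81, 86, 91, 89, 91, 93, 91, 92, 96, 97, 103, 105, 107, 104, 110, 110, 110, 110, 108, 107, 107, 106, 105, 107, 102, 101, 100, 105, 119, 122, 122, 122, 123]
239 [123, 120, 122, 123, 126, 134, 148, 97, 90, 89, 91, 84, 81, 84, 86, 87, 90, 89, 92, 94, 96, 95, 99, 98, 96, 97, 98, 103, 100, 102, 98, 100, 98, 95, 97, 96, 97, 95, 103, 115, 116, 115, 116, 115, 114, 119]
242 [87, 77, 93, 107, 108, 98, 94, 87, 89, 92, 92, 91, 81, 85, 88, 88, 87, 90, 94, 91, 94, 97, 100, 100, 100, 100, 100, 98, 98, 102, 100, 99, 96, 99, 97, 96, 94, 114, 126, 123, 118, 121, 118, 117, 117, 115]
245 [114, 114, 114, 103, 87, 98, 89, 88, 89, 90, 92, 84, 86, 86, 88, 91, 91, 95, 94, 95, 99, 98, 100, 100, 101, 100, 100, 101, 100, 100, 97, 94, 98, 98, 95, 92, 132, 137, 121, 125, 122, 124, 125, 121, 119, 111]
[[414.9, 245.8], [416.9, 237.4]]
0.13 [403.61853059 234.52860867] [428.34391206 249.07448405]
0.14 [403.79877028 229.89648071] [430.2199425  245.20742729]
```

Both the top and scene views say C sits about 3.5 mm too far in +y. I correct that and go down in guarded steps.

```bash
python3 tgt.py .4925 .2462 .10;python3 tgt.py .4925 .2462 .07
```

```text
now foot [0.4938 0.2503 0.1008] axis [-0.002 -0.001  1.   ] f [ 0.2  0.1 -1. ] w 0.0608 t 14.6
rot(deg, tool) [ 0.16 -0.04 -0.04] shift in present tool [-0.0022 -0.0021  0.0029] in goal tool [-0.0022 -0.0021  0.0029]
now foot [0.4938 0.2503 0.1008] axis [-0.002 -0.001  1.   ] f [ 0.2  0.1 -1. ] w 0.0608 t 14.6
rot(deg, tool) [ 0.16 -0.04 -0.04] shift in present tool [ 0.0175 -0.0022  0.0256] in goal tool [ 0.0175 -0.0021  0.0256]
```

Emit:
move_arm(moves=[0.1, 0, 0, -0.002, -0.0015, 0.0028, 0.45, 0, 0, 0, 0, 0, 0, 0.45, 0, 0, 0, 0.005, 0, 0.0058, 0.45, 0, 0, 0, 0.005, 0, 0.0058, 0.45, 0, 0, 0, 0.004, 0, 0.0046, 0.45, 0, 0, 0, 0.003, 0, 0.0034, 0.45, 0, 0, 0, 0.0015, 0, 0.0017, 0.45, 0, 0, 0, 0, 0, 0, 0.45])

```text
t: 15.27
position: [0.4946, 0.2379, 0.1376]
tcp_rot: [0.568, 0.744, -0.213, 0.278]
ft_force: [0.3, -0.0, -1.2]
width: 0.0606
```

```bash
python3 tgt.py .4925 .2462 .06
```

```text
now foot [0.4923 0.246  0.0702] axis [0.001 0.001 1.   ] f [ 0.3 -0.  -1.2] w 0.0606 t 15.27
rot(deg, tool) [-0.04  0.05  0.06] shift in present tool [0.0068 0.0002 0.0076] in goal tool [0.0068 0.0002 0.0076]
```

No contact so far, with 10 mm to go. Now 2 mm and 1 mm steps.

Emit:
move_arm(moves=[0, 0, 0, 0.0013, 0, 0.0015, 0.45, 0, 0, 0, 0.0013, 0, 0.0015, 0.45, 0, 0, 0, 0, 0, 0, 0.45])

```text
t: 15.52
position: [0.4948, 0.2381, 0.1342]
tcp_rot: [0.569, 0.744, -0.213, 0.278]
ft_force: [0.3, 0.3, -1.0]
width: 0.0607
```

Emit:
move_arm(moves=[0, 0, 0, 0.0013, 0, 0.0015, 0.45, 0, 0, 0, 0, 0, 0, 0.45])

```text
t: 15.68
position: [0.4948, 0.2381, 0.1323]
tcp_rot: [0.569, 0.744, -0.213, 0.278]
ft_force: [0.3, 0.0, -0.0]
width: 0.0612
```

Emit:
move_arm(moves=[0, 0, 0, 0.0007, 0, 0.0008, 0.45, 0, 0, 0, 0, 0, 0, 0.45])

```text
t: 15.85
position: [0.4948, 0.2381, 0.1313]
tcp_rot: [0.569, 0.744, -0.213, 0.278]
ft_force: [0.1, -0.9, -0.8]
width: 0.0608
```

Emit:
move_arm(moves=[0, 0, 0, 0.0007, 0, 0.0008, 0.45, 0, 0, 0, 0, 0, 0, 0.45])

```text
t: 16.02
position: [0.4947, 0.238, 0.1302]
tcp_rot: [0.569, 0.744, -0.213, 0.278]
ft_force: [-0.2, -0.4, -0.4]
width: 0.0609
```

Emit:
move_arm(moves=[0, 0, 0, 0.0007, 0, 0.0008, 0.45, 0, 0, 0, 0, 0, 0, 0.45])

```text
t: 16.18
position: [0.4947, 0.2381, 0.1291]
tcp_rot: [0.569, 0.744, -0.213, 0.278]
ft_force: [-0.6, 0.3, 0.1]
width: 0.0611
```

Emit:
move_arm(moves=[0, 0, 0, 0.0007, 0, 0.0008, 0.45, 0, 0, 0, 0, 0, 0, 0.45])

```text
t: 16.35
position: [0.4947, 0.2381, 0.128]
tcp_rot: [0.569, 0.744, -0.213, 0.278]
ft_force: [1.5, 0.3, -0.8]
width: 0.0609
```

Emit:
move_arm(moves=[0, 0, 0, 0.0007, 0, 0.0008, 0.45, 0, 0, 0, 0, 0, 0, 0.45])

```text
t: 16.52
position: [0.4947, 0.238, 0.1269]
tcp_rot: [0.569, 0.744, -0.213, 0.278]
ft_force: [-0.1, 0.3, -0.7]
width: 0.0607
```

Emit:
move_arm(moves=[0, 0, 0, 0.0007, 0, 0.0008, 0.45, 0, 0, 0, 0, 0, 0, 0.45])

```text
t: 16.68
position: [0.4953, 0.238, 0.1264]
tcp_rot: [0.569, 0.744, -0.213, 0.279]
ft_force: [1.2, -0.2, 1.2]
width: 0.0605
```

Emit:
move_arm(moves=[0, 0, 0, 0.0007, 0, 0.0008, 0.45, 0, 0, 0, 0, 0, 0, 0.45])

```text
t: 16.85
position: [0.4959, 0.238, 0.1259]
tcp_rot: [0.569, 0.744, -0.212, 0.279]
ft_force: [1.9, 0.9, 4.9]
width: 0.0609
```

Emit:
move_arm(moves=[0, 0, 0, 0.0007, 0, 0.0008, 0.45, 0, 0, 0, 0, 0, 0, 0.45])

```text
t: 17.02
position: [0.4965, 0.238, 0.1255]
tcp_rot: [0.569, 0.744, -0.212, 0.28]
ft_force: [1.4, 2.1, 9.2]
width: 0.0609
```

Emit:
move_arm(moves=[0, 0, 0, 0.0007, -0.0008, 0.0008, 0.45, 0, 0, 0, 0, 0, 0, 0.45])

```text
t: 17.18
position: [0.4963, 0.2378, 0.1253]
tcp_rot: [0.569, 0.744, -0.212, 0.28]
ft_force: [2.4, 0.4, 13.8]
width: 0.0608
```

Emit:
move_arm(moves=[0, 0, 0, 0.0007, -0.0008, 0.0008, 0.45, 0, 0, 0, 0, 0, 0, 0.45])

```text
t: 17.35
position: [0.4963, 0.2377, 0.1251]
tcp_rot: [0.569, 0.743, -0.211, 0.281]
ft_force: [3.1, 1.2, 18.9]
width: 0.0607
```

```bash
python3 tgt.py .4925 .2462 .06; python3 - <<'E'
from h import *
for n in("scene","top","wrist"):cv2.imwrite(f"pics/{n}9.png",cams.get_image(n)[:,:,::-1])
im=cv2.imread("pics/scene9.png").astype(int)
for y in range(205,300,4):
    row=im[y,380:450];sat=row.max(1)-row.min(1);xs=np.flatnonzero(sat<28)+380;print(y,xs.min() if len(xs) else None,xs.max() if len(xs) else None)
x,y=.4935,.2475
for z,r in((0,.018),(.06,.026),(.06,.0305),(.12,.0305),(.15,.0305)):
    t=np.linspace(0,6.283,73);u=proj("scene",np.c_[x+r*np.cos(t),y+r*np.sin(t),z+0*t]);print(z,r,u.min(0).round(1),u.max(0).round(1))
E
```

```text
now foot [0.4944 0.2458 0.0577] axis [-0.006  0.001  1.   ] f [ 3.1  1.2 18.9] w 0.0607 t 17.35
rot(deg, tool) [ 0.25  0.16 -0.17] shift in present tool [-0.001  -0.0014 -0.0022] in goal tool [-0.001  -0.0014 -0.0022]
205 446 449
209 438 449
213 437 449
217 431 449
221 424 449
225 404 449
229 401 449
233 400 449
237 399 449
241 398 449
245 398 448
249 397 437
253 396 430
257 395 428
261 394 428
265 394 426
269 395 425
273 396 424
277 396 421
281 399 418
285 401 416
289 401 414
293 400 412
297 403 409
0 0.018 [393.6 285.5] [412.  298.2]
0.06 0.026 [394.3 260.7] [422.1 278.6]
0.06 0.0305 [392.  259.3] [424.5 280.3]
0.12 0.0305 [397.  235.5] [430.9 255.8]
0.15 0.0305 [399.6 223. ] [434.3 242.8]
```

Seated. The foot estimate is about 0.058, the force rises steadily, and the scene silhouette top is at row 224, against 223 predicted for a rim at 150 mm. Unload, open slowly, retreat.

Emit:
move_arm(moves=[0, 0, 0, -0.0013, 0.0003, -0.0015, 0.45, 0, 0, 0, 0, 0, 0, 0.45])

```text
t: 17.67
position: [0.4954, 0.2379, 0.1257]
tcp_rot: [0.569, 0.744, -0.212, 0.28]
ft_force: [2.6, 0.6, 10.8]
width: 0.0606
```

Emit:
move_arm(moves=[0, 0, 0, -0.0007, 0, -0.0008, 0.45, 0, 0, 0, 0, 0, 0, 0.45])

```text
t: 17.83
position: [0.4948, 0.2378, 0.126]
tcp_rot: [0.569, 0.744, -0.212, 0.279]
ft_force: [2.2, 1.1, 6.9]
width: 0.061
```

Emit:
move_arm(moves=[0, 0, 0, -0.0007, 0, -0.0008, 0.45, 0, 0, 0, 0, 0, 0, 0.25, 0, 0, 0, 0, 0, 0, 0.2, 0, 0, 0, 0, 0, 0, 0.1, 0, 0, 0, 0, 0, 0, 0, 0, 0, 0, 0, 0, 0, 0, 0, 0, 0, 0, 0, 0, 0, 0, 0, 0, 0, 0, 0, 0])

```text
t: 18.5
position: [0.4934, 0.2377, 0.1258]
tcp_rot: [0.569, 0.744, -0.213, 0.278]
ft_force: [0.5, 0.0, -0.1]
width: 0.0856
```

Emit:
move_arm(moves=[0, 0, 0, 0, 0, -0.01, 0, 0, 0, 0, 0, 0, -0.02, 0, 0, 0, 0, 0, 0, -0.03, 0, 0, 0, 0, 0, 0, -0.03, 0, 0, 0, 0, 0, 0, -0.03, 0, 0, 0, 0, 0, 0, -0.02, 0, 0, 0, 0, 0, 0, 0, 0])

```text
t: 19.08
position: [0.4691, 0.3317, 0.2346]
tcp_rot: [0.568, 0.746, -0.209, 0.278]
ft_force: [1.0, 0.5, 0.9]
width: 0.0855
```

```bash
python3 - <<'E'
from h import *
s=readout.state();print(s["t"],s["position"],s["ft_force"],s["width"])
for n in("scene","top","wrist"):cv2.imwrite(f"pics/{n}10.png",cams.get_image(n)[:,:,::-1])
L=lambda n:cv2.imread(f"pics/{n}.png")
c=lambda im,x,y,w,h:cv2.resize(im[y:y+h,x:x+w],(400,300),interpolation=cv2.INTER_CUBIC)
cv2.imwrite("pics/c10.png",np.vstack([np.hstack([c(L("scene10"),352,205,128,96),c(L("top10"),90,200,80,60)]),np.hstack([c(L("wrist10"),0,0,512,384),c(L("scene10"),0,0,512,384)])]))
E
```

```text
19.0833 [0.4691198  0.33166246 0.23463149] [0.98463757 0.52537578 0.92921479] 0.08548942814617677
```

View pics/c10.png

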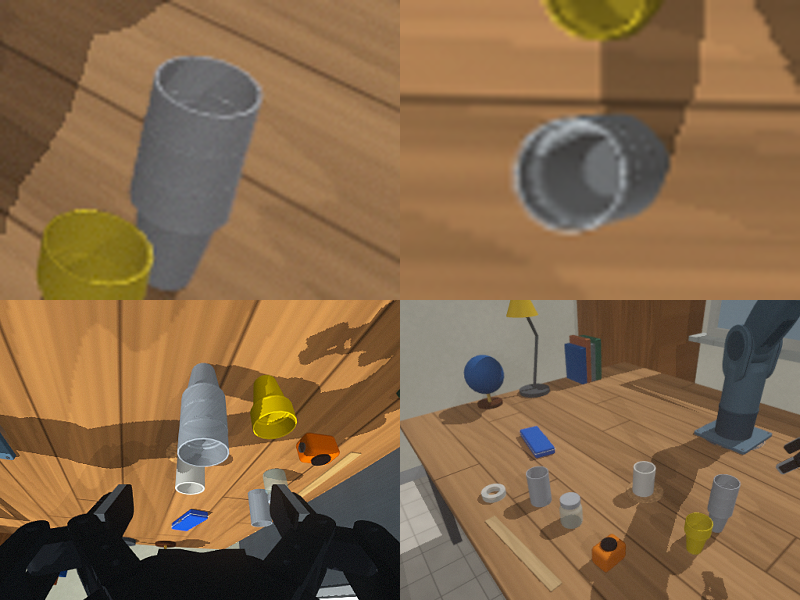

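All three collars are flush. The rim top is at scene row 223.2, against 223.0 predicted for 150 mm. The pot is upright on the coaster, the bystanders look unmoved, and the gripper is clear. Handing in.

```bash
python3 -c "
from cell import job
print(job.close_job())"
```

```text
the job is handed in; nothing more can be done
None
```

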